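# Pin the hold-down lugs into the anchor rail

## Task

Fit the battery bench's anchor rail: slide each hold-down lug that is parked on the T-track out of the track's open end, lift it off, and set its eye into a fork of its own on the blue rail. Then push a headed pin from the rack down through fork and eye until its head sits fully home on the fork. Leave no pin lying about, and do not knock the grease pot or the oil flask about.

Things in the scene. Friction and masses are not known exactly. Their poses are not given: they have to be found in the camera images.
- lug_red: Loose steel lug with red grip, 0.3 kg; None if absent. Origin: centre of the foot's underside, z up. Foot 50 (x) x 54 (y) x 8 mm; neck 16 x 30 up to 24 mm; level plate 30 wide from 24 to 34 mm up, from x = -28 mm to the eye at +x. Grip: square post 20 x 20 on the origin's axis from 34 to 94 mm, the top 4 mm black. Stands stably. Starts captive in the track, x axis along the track's y, 64 to 80 mm from the next place.
- lug_red_eye (a point): Centre of the red lug's eye: 75 mm along x and 29 mm up from the lug's origin. A ring of 36 mm outside diameter, 10 mm thick, with an upright hole of 20 mm; None if the lug is absent.
- lug_yellow: Loose steel lug with yellow grip, 0.3 kg; None if absent. Origin: centre of the foot's underside, z up. Foot 50 (x) x 54 (y) x 8 mm; neck 16 x 30 up to 24 mm; level plate 30 wide from 24 to 34 mm up, from x = -28 mm to the eye at +x. Grip: square post 20 x 20 on the origin's axis from 34 to 94 mm, the top 4 mm black. Stands stably. Starts captive in the track, x axis along the track's y, 64 to 80 mm from the next place.
- lug_yellow_eye (a point): Centre of the yellow lug's eye: 75 mm along x and 29 mm up from the lug's origin. A ring of 36 mm outside diameter, 10 mm thick, with an upright hole of 20 mm; None if the lug is absent.
- lug_blue: Loose steel lug with blue grip, 0.3 kg; None if absent. Origin: centre of the foot's underside, z up. Foot 50 (x) x 54 (y) x 8 mm; neck 16 x 30 up to 24 mm; level plate 30 wide from 24 to 34 mm up, from x = -28 mm to the eye at +x. Grip: square post 20 x 20 on the origin's axis from 34 to 94 mm, the top 4 mm black. Stands stably. Starts captive in the track, x axis along the track's y, 64 to 80 mm from the next place.
- lug_blue_eye (a point): Centre of the blue lug's eye: 75 mm along x and 29 mm up from the lug's origin. A ring of 36 mm outside diameter, 10 mm thick, with an upright hole of 20 mm; None if the lug is absent.
- track: Aluminium T-track fixed to the table, 220 (x) x 68 x 20 mm. Origin: centre of its underside. Floor 4 mm thick (lugs stand on it); inside 54 wide and 10 high under two lips, slot 24 wide. Open at x = -110 mm (towards the robot): a lug is free once its origin is past x = -140 mm. Black stop at x = +110. Lugs slide with light friction and cannot be lifted out between.
- track_open_end (a point): Middle of the open end of the T-track, on its floor.
- rail: Blue steel anchor rail fixed to the table, 290 mm long (y), origin on the table. Three grey forks, 110 mm apart, open to its -x. Tines 46 mm wide reach 22 mm before and behind the hole axis: lower 8 to 20, upper 38 to 48 mm above the table; a 48 mm high web closes the gap 21 mm behind the axis. A lug on the table, its x along the rail's x, slides in level with 4 mm to spare.
- fork0 (a point): Fork 0 (the -y end of the rail): centre of the hole's mouth on top of the upper tine, 48 mm above the table; axes as the rail's. Both tines have upright holes of 19 mm on this axis.
- fork1 (a point): Fork 1 (the middle of the rail): centre of the hole's mouth on top of the upper tine, 48 mm above the table; axes as the rail's. Both tines have upright holes of 19 mm on this axis.
- fork2 (a point): Fork 2 (the +y end of the rail): centre of the hole's mouth on top of the upper tine, 48 mm above the table; axes as the rail's. Both tines have upright holes of 19 mm on this axis.
- pin_rack: Wooden pin rack fixed to the table, 195 (x) x 50 (y) x 52 mm high. Origin: centre of its underside. Three upright holes of 20 mm, 48 mm deep, at x = -68, 0, +68 mm hold the pins.
- pin0: Loose headed pin 0, 0.09 kg, all three alike; starts upright in the rack, head on its top. Origin: on the axis at the underside of the head, z towards the head. Shank 16 mm thick, 45 mm long below the origin, the last 9 mm tapering to 9 mm; head: steel collar 28 mm across, 6 mm high, then a round green grip, 22 mm across, from 6 to 42 mm above the origin.
- pin1: Loose headed pin 1, 0.09 kg, all three alike; starts upright in the rack, head on its top. Origin: on the axis at the underside of the head, z towards the head. Shank 16 mm thick, 45 mm long below the origin, the last 9 mm tapering to 9 mm; head: steel collar 28 mm across, 6 mm high, then a round green grip, 22 mm across, from 6 to 42 mm above the origin.
- pin2: Loose headed pin 2, 0.09 kg, all three alike; starts upright in the rack, head on its top. Origin: on the axis at the underside of the head, z towards the head. Shank 16 mm thick, 45 mm long below the origin, the last 9 mm tapering to 9 mm; head: steel collar 28 mm across, 6 mm high, then a round green grip, 22 mm across, from 6 to 42 mm above the origin.
- grease_pot: Bystander: pot with a blue lid, 68 mm in diameter, 61 mm high, near the robot; origin under its centre.
- oil_flask: Bystander: small glass flask with a ball stopper, 60 mm in diameter, 106 mm high, behind the rail; origin under its centre.
Mind the look-alikes: they are no part of the job. Leave any purple look-alike of the lug_blue alone.

How it is judged:
By the outcome, as a careful person would: the job done as asked, in the order asked, and still so for the second after the job is handed in, with the robot touching nothing.
Of lug_red, lug_yellow, lug_blue only 2 to 3 are there at a start; the rules pass over those that are not, and their reading is None.
At some moment in a run one of lug_red, lug_yellow, lug_blue may be knocked a few centimetres aside while the robot is not near it.
It also fails if it takes over 210 s, if anything falls off the work surface, if the arm or the gripper's body presses on something with over 40 N, if the wrist force passes 120 N, or if a joint passes its speed limit or range.

## Robot

A 6-joint arm with a two-finger parallel gripper is mounted at the origin on a cart in front of the work surface, level with it; the furniture and walls round the work are solid. World frame = base frame: x ahead of the robot, y to its left, z up, the work surface at z = 0. Lengths are in m, angles in rad, forces in N, time in s.
With the tool pointing down it reaches from about 0.375 to 0.9 m from the base axis. Payload 3.1 kg.
Tool frame: the origin (TCP) lies between the finger pads; the fingertips stand 8 mm ahead of it and the grasp point (between the pads) lies 11 mm behind it; z points along the fingers, y is the line along which they close (so a half turn about z gives the same grasp; the last joint's range is limited). The gripper opens to 85 mm and grips with 20 to 120 N. Pads are 22 mm wide; open, the fingers measure 114 mm over their backs; the gripper's body (76 mm by 85 mm) begins 54 mm behind the grasp point. The pads swing forward as they close: fully open they stand 13 mm farther back than shut.
Start: joints at [-1.46, 0.527, 1.433, -0, 1.181, -0.178], TCP at [0.178, -0.599, 0.239] pointing down, gripper open.
Joint ranges: [-3.08, 3.08], [-0.75, 2.2], [0.22, 2.44], [-1.43, 4.57], [0, 2.65], [-2.85, 2.85]. Speed limits (rad/s): [2.79, 2.79, 3.14, 3.14, 3.14, 3.14].

## Interface

Orientations are given as a unit quaternion [x, y, z, w].
In Python, from station import readout, cams, sign_off gives the robot as it stands.
- The arm moves only by the tool send_rows, never from a script. Its argument "commands" is text: rows parted by semicolons, each of 5 numbers parted by spaces: the finger opening in mm, from 0 to 85.4, then the shift along the tool's x, y, z each as a share of 0.02 m, from -1 to 1, then the turn about the tool's z as a share of 4 degrees, from -1 to 1. In form: grip dx dy dz spin; .... A call has 1 to 20 rows; each row shifts and turns the commanded pose from where the row before left it, along the tool's axes as they then stand; what a row does not reach is not made up. A row lasts 1/12 s, in which the tool goes at most 41.7 mm and 7.16 degrees, less where a joint would pass 70% of its speed; a pose out of reach is approached as far as the arm can. A call with a number of a shift or a turn outside -1 to 1 is refused whole. A call with a gripper value outside its range is refused whole. The fingers move at their own pace and stop on an object; "grip_force" is the grip in N (left out, the last holds). Time passes only in rows, so rows that do not move let the fingers close. It gives the time, the measured TCP pose, the force, the opening and the grip force at its end, in the units of the state.
- readout.sense(): the state, without advancing time (a new reading comes with each control period).
- cams.snapshot(name): name is "scene" or "top" or "wrist"; returns a dict with "pixels" (420x560x3 uint8, red, green, blue), "intrinsics" (3x3 intrinsics, pixels), "eye" and "rotation" of the camera in the world. Camera axes: x right, y down, z forward; pixel columns grow to the right and rows downward; lengths in m; the calibration is good to about 2 mm. A picture is of the moment at which its call begins. There is no depth.
- sign_off(): hands the job in; it is judged then, once.
The state is a dict: "t": time; "q": joint angles; "qd": joint speeds; "tau": joint torques, N m; "tcp_pos": TCP position; "tool_rot": TCP orientation; "force": force on the tool from outside, world axes, zero at the start; "ft_torque": the same for the moment, N m; "finger_gap": opening from 0.0 (shut) to 1.0 (fully open); "gripper_force": force on a finger pad.
Only numpy, scipy, OpenCV 4.12 (cv2) and the standard library are available. Lean on these libraries where they do the work, as an engineer would, in place of code of your own. Each camera call takes 0.05 s, during which the arm holds its last target. There are 200 camera calls.

## Working session

There is one attempt and no reset: what is moved stays moved. The work goes in short steps, Python scripts to look and compute and a tool call to move; the robot and the scene stay as the last step left them, time stands still between calls to the robot, and variables do not carry over. Pictures are saved under pics/ and viewed, at most 14 in all, crops included, and the job is handed in when it is done.

Besides the shell and the picture viewer there is one more tool, called after ">>>" as name(argument=value, ...) on one line, values as JSON. send_rows: Moves the arm, as the interface text tells. Its arguments: {"type":"object","properties":{"commands":{"type":"string"},"grip_force":{"type":"number"}},"required":["commands"]}

```bash
mkdir -p pics; ls; cat > h.py <<'E'
import numpy as np, cv2
from station import readout, cams, sign_off
def snap(n,f=None):
    s=cams.snapshot(n)
    if f: cv2.imwrite('pics/'+f,cv2.cvtColor(s['pixels'],cv2.COLOR_RGB2BGR))
    return s
def ray(s,u,v):
    K=np.array(s['intrinsics']);d=np.array(s['rotation'])@np.linalg.inv(K)@[u,v,1]
    return np.array(s['eye']),d/np.linalg.norm(d)
def onz(s,u,v,z):
    e,d=ray(s,u,v);return e+d*(z-e[2])/d[2]
def proj(s,p):
    c=np.array(s['rotation']).T@(np.array(p)-s['eye']);c=np.array(s['intrinsics'])@c;return c[:2]/c[2]
E
python3 - <<'E'
from h import *
a=snap('top','top1.png');b=snap('scene','scene1.png')
for s in(a,b):print(s['eye'],np.round(s['rotation'],3).tolist(),np.round(s['intrinsics'],1).tolist())
print(readout.sense())
E
```

```text
pics
[0.48581419 0.01326892 1.20137969] [0.713, -0.701, 0.024, -0.027] [[442.2, 0.0, 273.3], [0.0, 442.2, 209.7], [0.0, 0.0, 1.0]]
[-0.19344034  0.38418415  0.8342267 ] [-0.482, 0.779, -0.342, 0.211] [[419.9, 0.0, 279.5], [0.0, 419.9, 208.1], [0.0, 0.0, 1.0]]
{'t': 0.1, 'q': array([-1.46049560e+00,  5.28385275e-01,  1.43378071e+00,  9.52710780e-06,
        1.18139378e+00, -1.78502383e-01]), 'qd': array([ 0.00039134, -0.00227673, -0.00228018, -0.00038   , -0.00096886,
       -0.00020315]), 'tau': array([-2.71797944e-04, -4.43303239e+01, -1.78586572e+01, -1.87335263e-04,
        3.86662126e-03, -1.32556443e-05]), 'tcp_pos': array([ 0.17796214, -0.598472  ,  0.23842196]), 'tool_rot': array([ 9.89591982e-01,  1.43898374e-01,  3.79362052e-05, -9.82835066e-04]), 'force': array([ 0.05167229,  0.13111349, -0.48823638]), 'ft_torque': array([-0.00749531,  0.02156839,  0.02373367]), 'gripper_force': 0.0, 'finger_gap': 1.0014824353481466}
```

View pics/top1.png

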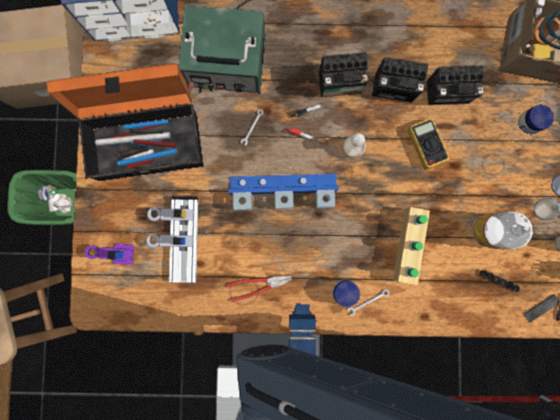

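View pics/scene1.png

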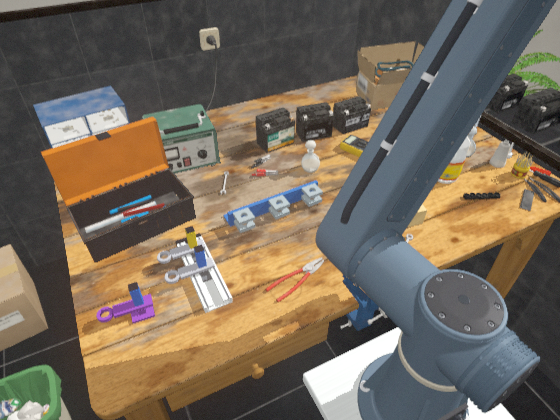

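```bash
cat >> h.py <<'E'
from scipy.spatial.transform import Rotation as Ro
def ray(s,u,v):
    K=np.array(s['intrinsics']);d=Ro.from_quat(s['rotation']).as_matrix()@np.linalg.inv(K)@[u,v,1]
    return np.array(s['eye']),d/np.linalg.norm(d)
def proj(s,p):
    c=Ro.from_quat(s['rotation']).as_matrix().T@(np.array(p)-s['eye']);c=np.array(s['intrinsics'])@c;return c[:2]/c[2]
def blobs(s,lo,hi,amin=15,roi=None):
    h=cv2.cvtColor(s['pixels'],cv2.COLOR_RGB2HSV);m=cv2.inRange(h,np.array(lo),np.array(hi))
    if roi: 
        k=np.zeros_like(m);x0,y0,x1,y1=roi;k[y0:y1,x0:x1]=255;m&=k
    n,l,st,c=cv2.connectedComponentsWithStats(m)
    return [(c[i].round(1).tolist(),st[i].tolist()) for i in range(1,n) if st[i,4]>=amin],m
def big(s,roi,f,k):
    x0,y0,x1,y1=roi;c=cv2.cvtColor(s['pixels'],cv2.COLOR_RGB2BGR)[y0:y1,x0:x1]
    cv2.imwrite('pics/'+f,cv2.resize(c,None,fx=k,fy=k,interpolation=cv2.INTER_CUBIC))
E
python3 - <<'E'
from h import *
a=snap('top')
r=[a['pixels'][y0:y1,x0:x1] for x0,y0,x1,y1 in [(140,190,210,290),(225,170,345,220),(395,200,435,290)]]
for n,lo,hi,roi,z in [('green',(45,100,50),(80,255,255),(390,200,440,290),.09),('rail',(105,150,80),(125,255,255),(220,165,345,215),.04),('blue post',(105,150,50),(125,255,255),(140,190,210,290),.09),('yel',(20,150,80),(35,255,255),(140,190,210,290),.09),('rack',(15,50,150),(35,160,255),(390,200,440,290),.052),('white track',(0,0,150),(180,50,255),(160,190,210,290),.02),('pot',(105,100,40),(125,255,255),(325,275,365,312),.061)]:
  for c,st in blobs(a,lo,hi,20,roi)[0]:print(n,c,st,onz(a,*c,z).round(3))
im=np.zeros((560,780,3),np.uint8)
for i,(p,k) in enumerate(zip(r,(5,3,5))):
  p=cv2.resize(p[:,:,::-1],None,fx=k,fy=k,interpolation=cv2.INTER_CUBIC);y,x=[(0,0),(0,400),(160,400)][i]
  h,w=min(p.shape[0],560-y),min(p.shape[1],780-x);im[y:y+h,x:x+w]=p[:h,:w]
cv2.imwrite('pics/t2.png',im)
E
```

```text
green [421.5, 219.2] [416, 216, 12, 7, 67] [ 0.548 -0.355  0.09 ]
green [417.2, 245.5] [412, 242, 11, 8, 68] [ 0.482 -0.344  0.09 ]
green [413.0, 272.2] [408, 269, 11, 8, 70] [ 0.415 -0.333  0.09 ]
rail [283.9, 183.5] [229, 175, 109, 19, 1437] [ 0.639 -0.009  0.04 ]
rack [414.8, 251.5] [392, 206, 48, 84, 1488] [ 0.466 -0.35   0.052]
rack [433.3, 256.2] [425, 249, 15, 15, 141] [ 0.455 -0.397  0.052]
white track [183.2, 243.2] [160, 199, 38, 84, 1924] [0.477 0.257 0.02 ]
pot [345.5, 292.7] [334, 281, 25, 25, 423] [ 0.359 -0.17   0.061]
```

View pics/t2.png

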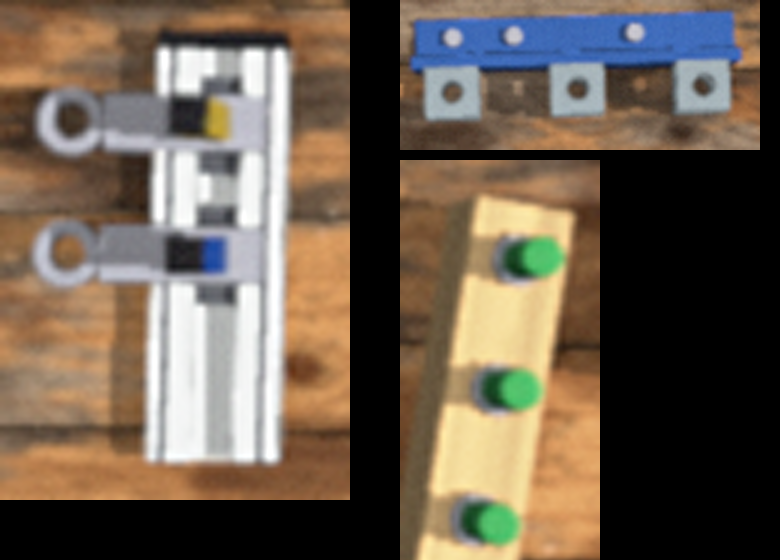

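```bash
python3 - <<'E'
from h import *
a=snap('top')
f=lambda n,u,v,z:print(n,onz(a,u,v,z).round(4))
for n,u,v,z in [('yel top',177.2,213.2,.098),('blu top',176.8,240.8,.098),('yel eye',153.8,214.2,.038),('blu eye',153.2,240.4,.038),('fork2',242.3,200.7,.048),('fork1',284.3,199.7,.048),('fork0',326.3,198.7,.048)]:f(n,u,v,z)
for u,v in [(146,462),(281,462),(158,45),(292,47)]:f('track',140+u/5,190+v/5,.02)
for c,_ in blobs(a,(45,100,50),(80,255,255),20,(390,200,440,290))[0]:f('pin',*c,.09)
s=snap('wrist','w1.png');e,d=ray(s,280,210);q=readout.sense();print(e,d,q['tcp_pos'],s['intrinsics'][0][0]);
R=Ro.from_quat(q['tool_rot']).as_matrix();print(R.round(3),R.T@(e-q['tcp_pos']),R.T@d)
E
```

```text
yel top [0.5525 0.2582 0.098 ]
blu top [0.4836 0.2569 0.098 ]
yel eye [0.5524 0.3332 0.038 ]
blu eye [0.4835 0.3322 0.038 ]
fork2 [0.5911 0.0997 0.048 ]
fork1 [ 0.5956 -0.0103  0.048 ]
fork0 [ 0.6    -0.1202  0.048 ]
track [0.3732 0.2907 0.02  ]
track [0.3744 0.2192 0.02  ]
track [0.5951 0.2918 0.02  ]
track [0.5952 0.2197 0.02  ]
pin [ 0.5483 -0.3552  0.09  ]
pin [ 0.482  -0.3437  0.09  ]
pin [ 0.4154 -0.3328  0.09  ]
[ 0.250755   -0.5762439   0.37375247] [-0.30477363 -0.09022877 -0.94814124] [ 0.17797504 -0.59878276  0.23881521] 335.4082152382677
[[ 0.959  0.285 -0.   ]
 [ 0.285 -0.959  0.001]
 [ 0.    -0.001 -1.   ]] [ 0.07620994 -0.00101868 -0.13492218] [-3.18024497e-01  6.83311153e-04  9.48082250e-01]
```

>>> send_rows(commands="60 .9 -.38 0 0;60 .9 -.38 0 0;60 .9 -.38 0 0;60 .9 -.38 0 0;60 .9 -.38 0 0;60 .9 -.38 0 0;60 .9 -.38 0 0;60 .9 -.38 0 0;60 .9 -.38 0 0;60 .9 -.38 0 0;60 .9 -.38 0 0;60 .9 -.38 0 0;60 .9 -.38 0 0;60 .9 -.38 0 0;60 .9 -.38 0 0;60 .9 -.38 0 0;60 .9 -.38 0 0;60 .9 -.38 0 0;60 .9 -.38 0 0;60 .9 -.38 0 0", grip_force=60)

```text
t: 1.92
tcp_pos: [0.4804, -0.3501, 0.2392]
tool_rot: [0.99, 0.144, -0.0, -0.0]
force: [0.6, -0.5, -0.3]
finger_gap: 0.702
gripper_force: 0.0
```

>>> send_rows(commands="60 .29 -.97 0 0;60 .29 -.97 0 0;60 .29 -.97 0 0;60 .29 -.97 0 0;60 .29 -.97 0 0;60 .29 -.97 0 0;60 .29 -.97 0 0;60 .29 -.97 0 0;60 .29 -.97 0 0;60 .29 -.97 0 0;60 .29 -.97 0 0;60 .29 -.97 0 0;60 .29 -.97 0 0;60 .29 -.97 0 0;60 .29 -.97 0 0;60 .29 -.97 0 0;60 .29 -.97 0 0;60 .29 -.97 0 0;60 .29 -.97 0 0;60 .29 -.97 0 0")

```text
t: 3.58
tcp_pos: [0.4804, 0.0551, 0.2394]
tool_rot: [0.99, 0.144, 0.0, 0.0]
force: [-0.1, 0.9, 0.3]
finger_gap: 0.703
gripper_force: 0.0
```

>>> send_rows(commands="60 .29 -.97 0 0;60 .29 -.97 0 0;60 .29 -.97 0 0;60 .29 -.97 0 0;60 .29 -.97 0 0;60 .29 -.97 0 0;60 .29 -.97 0 0;60 .29 -.97 0 0;60 .29 -.97 0 0;60 .29 -.97 0 0;60 0 0 0 -1;60 0 0 0 -1;60 0 0 0 -1;60 0 0 0 -1;60 0 0 0 -1;60 0 0 0 -1;60 0 0 0 -1;60 0 0 0 -1;60 0 0 0 -1;60 0 0 0 -1")

```text
t: 5.25
tcp_pos: [0.4808, 0.2566, 0.2393]
tool_rot: [0.88, 0.475, -0.0, -0.0]
force: [-0.4, -0.1, 0.6]
finger_gap: 0.702
gripper_force: 0.0
```

>>> send_rows(commands="60 0 0 0 -1;60 0 0 0 -1;60 0 0 0 -1;60 0 0 0 -1;60 0 0 0 -1;60 0 0 0 -1;60 0 0 0 -1;60 0 0 0 -1;60 0 0 0 -1;60 0 0 0 -1;60 0 0 0 -1;60 0 0 0 -1;60 0 0 0 -1;60 0 0 0 -1;60 0 0 0 -1;60 0 0 0 -1;60 0 0 0 -1;60 0 0 0 -1;60 0 0 0 -1;60 0 0 0 -1")

```text
t: 6.92
tcp_pos: [0.4808, 0.2566, 0.2393]
tool_rot: [0.369, 0.93, -0.0, -0.0]
force: [0.2, -1.1, 0.3]
finger_gap: 0.703
gripper_force: 0.0
```

>>> send_rows(commands="60 0 0 0 -1;60 0 0 0 0;60 0 0 0 0")

```text
t: 7.17
tcp_pos: [0.4808, 0.2566, 0.2393]
tool_rot: [0.338, 0.941, -0.0, -0.0]
force: [0.6, -0.0, 0.2]
finger_gap: 0.703
gripper_force: 0.0
```

```bash
cat >> h.py <<'E'
def go(x,y,z,yaw):
    "units (of 20mm / 4deg) in the present tool axes"
    q=readout.sense();R=Ro.from_quat(q['tool_rot']).as_matrix();d=R.T@(np.array([x,y,z])-q['tcp_pos'])/.02
    w=np.degrees(np.arctan2(R[1,0],R[0,0]));print('t',q['t'].__round__(1),'tcp',q['tcp_pos'].round(4),'yaw',w.round(1),'tilt',R[:,2].round(3),'q6',q['q'][5].round(2),'GO',d.round(2),'spin',((w-yaw+180)%360-180).__round__(1)/4,'F',q['force'].round(1),'gap',round(q['finger_gap']*85.4,1))
E
python3 - <<'E'
from h import *
go(.4836,.2569,.064,180)
s=snap('wrist','w2.png');
for p in [(.4836,.2569,.098),(.4835,.3322,.038),(.5525,.2582,.098)]:print(proj(s,p).round(0))
E
```

```text
t 7.2 tcp [0.4808 0.2566 0.2393] yaw 140.4 tilt [-0. -0. -1.] q6 -0.6 GO [-0.1   0.1   8.76] spin -9.9 F [ 0.6 -0.   0.2] gap 60.0
[281. 194.]
[340. 131.]
[331. 250.]
```

View pics/w2.png

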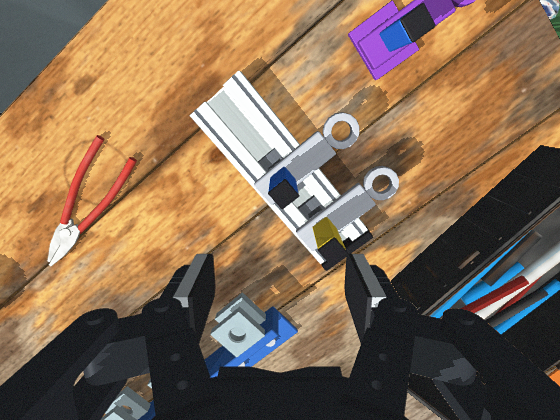

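>>> send_rows(commands="60 0 0 0 -1;60 0 0 0 -1;60 0 0 0 -1;60 0 0 0 -1;60 0 0 0 -1;60 0 0 0 -1;60 0 0 0 -1;60 0 0 0 -1;60 0 0 0 -1;60 -.14 .02 0 -.9;60 0 0 .9 0;60 0 0 .9 0;60 0 0 .9 0;60 0 0 .9 0;60 0 0 .9 0;60 0 0 .9 0;60 0 0 .9 0;60 0 0 .9 0;60 0 0 .9 0;60 0 0 .66 0")

```text
t: 8.88
tcp_pos: [0.4834, 0.2567, 0.0627]
tool_rot: [-0.001, 1.0, -0.0, -0.001]
force: [-0.6, 0.3, -0.6]
finger_gap: 0.701
gripper_force: 0.0
```

>>> send_rows(commands="60 0 0 0 0;18 0 0 0 0;10 0 0 0 0;10 0 0 0 0;10 0 0 0 0;10 0 0 0 0;10 0 0 0 0;10 0 0 0 0;10 0 0 0 0")

```text
t: 9.63
tcp_pos: [0.4846, 0.2573, 0.0653]
tool_rot: [-0.001, 1.0, 0.0, 0.001]
force: [0.9, 1.7, 5.9]
finger_gap: 0.232
gripper_force: 59.8
```

```bash
python3 - <<'E'
from h import *
go(.330,.2565,.064,180)
E
```

```text
t 9.6 tcp [0.4846 0.2573 0.0653] yaw -179.9 tilt [ 0.003  0.001 -1.   ] q6 -1.29 GO [ 7.73 -0.02  0.04] spin 0.025 F [0.9 1.7 5.9] gap 19.8
```

>>> send_rows(commands="10 .3 0 0 0;10 .5 0 0 0;10 .6 0 0 0;10 .6 0 0 0;10 .6 0 0 0;10 .6 0 0 0;10 .6 0 0 0;10 .6 0 0 0;10 .6 0 0 0;10 .6 0 0 0;10 .6 0 0 0;10 .6 0 0 0;10 .6 0 0 0;10 .4 0 0 0;10 0 0 0 0;10 0 0 0 0")

```text
t: 10.97
tcp_pos: [0.3258, 0.256, 0.0636]
tool_rot: [-0.002, 1.0, -0.001, -0.002]
force: [0.3, -0.1, -2.7]
finger_gap: 0.223
gripper_force: 58.7
```

```bash
python3 - <<'E'
from h import *
go(.330,.2565,.154,180)
s=snap('top');big(s,(130,180,230,330),'t3.png',4)
E
```

```text
t 11.0 tcp [0.3258 0.256  0.0636] yaw -179.8 tilt [-0.003 -0.001 -1.   ] q6 -1.18 GO [-0.19  0.02 -4.52] spin 0.05 F [ 0.3 -0.1 -2.7] gap 19.1
```

View pics/t3.png

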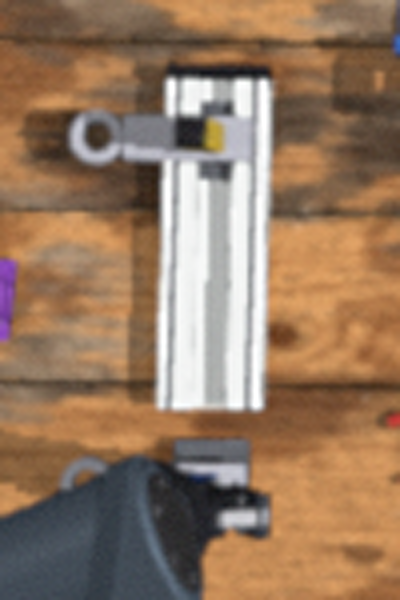

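>>> send_rows(commands="10 0 0 -.8 0;10 0 0 -.8 0;10 0 0 -.8 0;10 0 0 -.8 0;10 0 0 -.8 0;10 0 0 -.5 0;10 0 0 0 1;10 0 0 0 1;10 0 0 0 1;10 0 0 0 1;10 0 0 0 1;10 0 0 0 1;10 0 0 0 1;10 0 0 0 1;10 0 0 0 1;10 0 0 0 1;10 0 0 0 1;10 0 0 0 1;10 0 0 0 1;10 0 0 0 1")

```text
t: 12.68
tcp_pos: [0.3281, 0.2564, 0.154]
tool_rot: [0.47, 0.883, -0.0, -0.0]
force: [-0.6, 0.5, -3.0]
finger_gap: 0.228
gripper_force: 59.4
```

>>> send_rows(commands="10 0 0 0 1;10 0 0 0 1;10 0 0 0 1;10 0 0 0 1;10 0 0 0 1;10 0 0 0 1;10 0 0 0 1;10 0 0 0 1;10 0 0 0 0;10 0 0 0 0")

```text
t: 13.52
tcp_pos: [0.328, 0.2564, 0.154]
tool_rot: [0.693, 0.721, -0.0, -0.0]
force: [1.1, -0.6, -3.4]
finger_gap: 0.223
gripper_force: 59.4
```

```bash
python3 - <<'E'
from h import *
go(.4512,.0941,.15,92.3)
E
```

```text
t 13.5 tcp [0.328  0.2564 0.154 ] yaw 92.2 tilt [-0. -0. -1.] q6 0.35 GO [-8.35  5.84  0.2 ] spin -0.025 F [ 1.1 -0.6 -3.4] gap 19.0
```

>>> send_rows(commands="10 -.7 .49 0 0;10 -.7 .49 0 0;10 -.7 .49 0 0;10 -.7 .49 0 0;10 -.7 .49 0 0;10 -.7 .49 0 0;10 -.7 .49 0 0;10 -.7 .49 0 0;10 -.7 .49 0 0;10 -.7 .49 0 0;10 -.7 .49 0 0;10 -.7 .49 .4 0;10 0 0 .8 0;10 0 0 .8 0;10 0 0 .8 0;10 0 0 .8 0;10 0 0 .4 0;10 0 0 0 0;10 0 0 0 0")

```text
t: 15.1
tcp_pos: [0.4515, 0.0929, 0.0739]
tool_rot: [0.694, 0.72, -0.0, -0.0]
force: [0.9, 0.0, -2.9]
finger_gap: 0.229
gripper_force: 59.2
```

```bash
python3 - <<'E'
from h import *
go(.4512,.0941,.0625,92.3)
s=snap('wrist','w3.png');b=snap('scene');big(b,(170,150,370,300),'s3.png',4)
for p in [(.526,.097,.034),(.5911,.0997,.048)]:print(proj(s,p).round(0),proj(b,p).round(0))
E
```

```text
t 15.1 tcp [0.4515 0.0929 0.0739] yaw 92.2 tilt [-0.001  0.    -1.   ] q6 -0.08 GO [ 0.06 -0.01  0.57] spin -0.025 F [ 0.9  0.  -2.9] gap 19.6
[412. 238.] [255. 233.]
[546. 248.] [244. 215.]
```

View pics/w3.png

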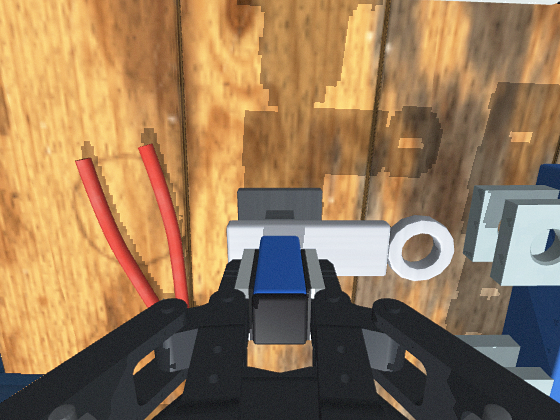

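View pics/s3.png

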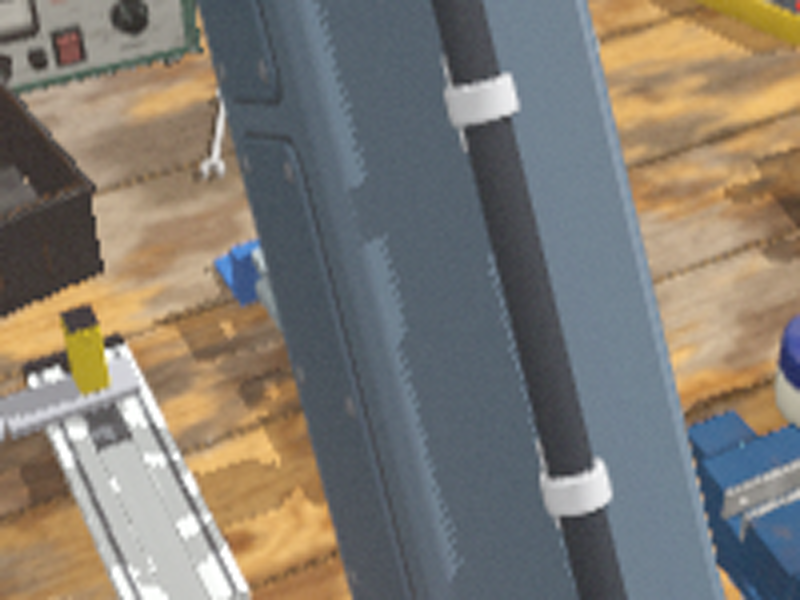

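```bash
python3 - <<'E'
from h import *
s=snap('wrist');big(s,(380,170,560,310),'w4.png',4)
for n,u,v,z in [('eye',420.5,249,.0474),('tineL',503,201,.048),('tineR',497,286,.048)]:print(n,onz(s,u,v,z).round(4))
E
```

```text
eye [0.5268 0.0963 0.0474]
tineL [0.5639 0.1244 0.048 ]
tineR [0.572 0.076 0.048]
```

View pics/w4.png

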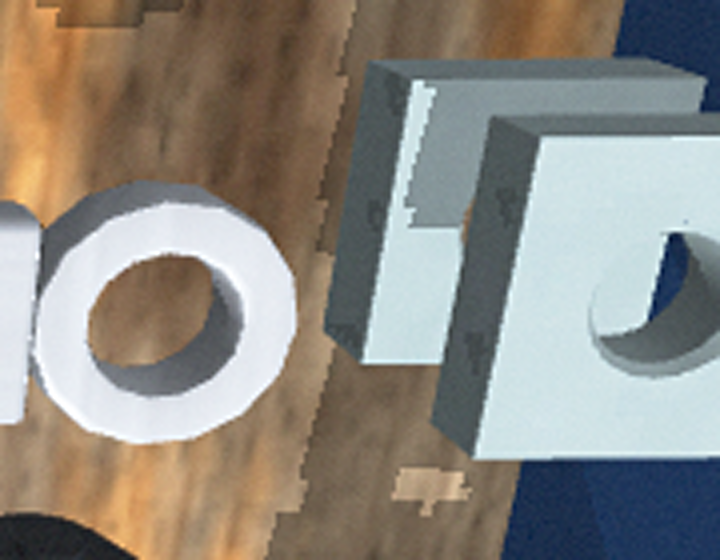

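```bash
python3 - <<'E'
from h import *
s=snap('wrist')
for n,u,v,z in [('eye',422,250,.0474),('hole',545.5,246,.048),('tineL',515,204.5,.048),('tineR',498.75,284.5,.048)]:print(n,onz(s,u,v,z).round(4))
E
```

```text
eye [0.5279 0.0957 0.0474]
hole [0.5924 0.1005 0.048 ]
tineL [0.5707 0.1228 0.048 ]
tineR [0.573  0.0768 0.048 ]
```

>>> send_rows(commands="10 0 0 .2 0;10 0 0 .2 0;10 0 0 .2 0;10 0 0 .03 0;10 0 0 0 0;10 0 0 0 0")

```text
t: 15.8
tcp_pos: [0.4516, 0.093, 0.0615]
tool_rot: [0.694, 0.72, 0.0, 0.0]
force: [0.5, -0.7, -1.3]
finger_gap: 0.225
gripper_force: 59.8
```

>>> send_rows(commands="10 .09 .3 0 0;10 0 .3 0 0;10 0 .3 0 0;10 0 .3 0 0;10 0 .3 0 0;10 0 .3 0 0;10 0 .3 0 0;10 0 .3 0 0;10 0 .3 0 0;10 0 .3 0 0;10 0 .23 0 0;10 0 0 0 0;10 0 0 0 0")

```text
t: 16.88
tcp_pos: [0.5177, 0.0971, 0.0615]
tool_rot: [0.694, 0.72, 0.001, 0.001]
force: [0.7, -0.8, -2.0]
finger_gap: 0.225
gripper_force: 59.5
```

```bash
python3 - <<'E'
from h import *
go(.5161,.0973,.0615,92.3)
s=snap('wrist');big(s,(300,150,560,340),'w5.png',3)
E
```

```text
t 16.9 tcp [0.5177 0.0971 0.0615] yaw 92.1 tilt [ 0.003 -0.    -1.   ] q6 -0.06 GO [ 0.01 -0.08  0.  ] spin -0.05 F [ 0.7 -0.8 -2. ] gap 19.2
```

View pics/w5.png

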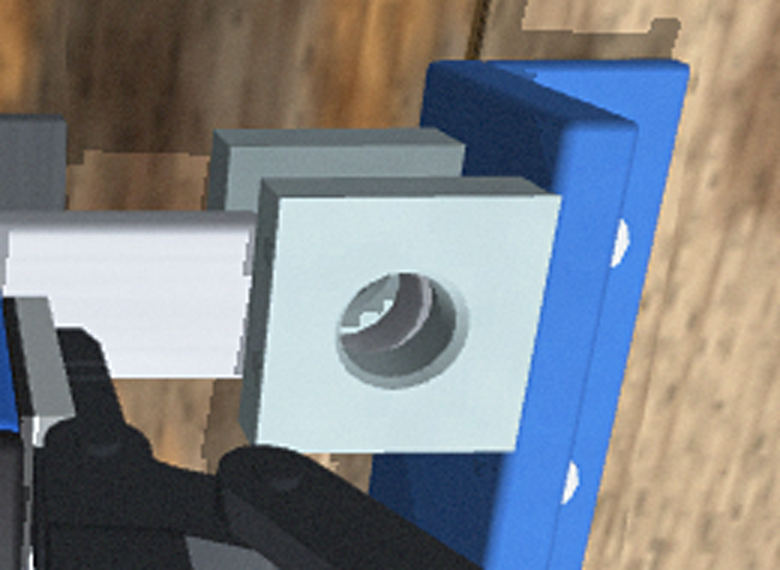

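>>> send_rows(commands="10 0 -.05 .04 0;10 0 0 0 0;40 0 0 0 0;40 0 0 0 0;40 0 0 0 0;40 0 0 -.5 0;40 0 0 -1 0;40 0 0 -1 0;40 0 0 -1 0;40 0 0 -1 0;40 0 0 -1 0;40 0 0 -1 0;40 0 0 -1 0;40 0 0 0 0")

```text
t: 18.1
tcp_pos: [0.5171, 0.0972, 0.215]
tool_rot: [0.694, 0.72, 0.003, 0.003]
force: [0.9, -0.7, 0.3]
finger_gap: 0.469
gripper_force: 0.0
```

```bash
python3 - <<'E'
from h import *
go(.5525,.2582,.2,180)
s=snap('top');w=snap('wrist')
im=np.zeros((480,800,3),np.uint8)
a=cv2.resize(s['pixels'][180:300,130:230],None,fx=4,fy=4)[:,:,::-1];im[:,:400]=a
b=cv2.resize(w['pixels'],None,fx=.714,fy=.714)[:,:,::-1];im[:b.shape[0],400:800]=b
cv2.imwrite('pics/c6.png',im)
E
```

```text
t 18.1 tcp [0.5171 0.0972 0.215 ] yaw 92.2 tilt [ 0.008 -0.    -1.   ] q6 -0.06 GO [7.98 2.07 0.76] spin -21.95 F [ 0.9 -0.7  0.3] gap 40.1
```

View pics/c6.png

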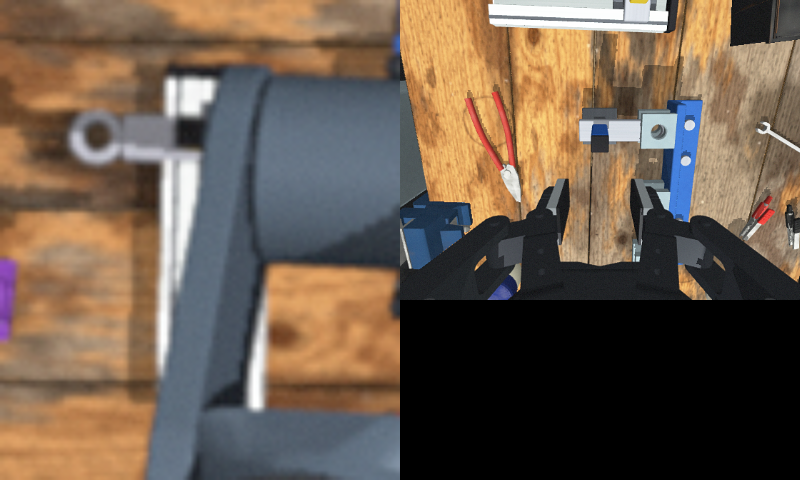

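>>> send_rows(commands="60 1 .26 0 0;60 1 .26 0 0;60 1 .26 0 0;60 1 .26 0 0;60 1 .26 0 0;60 1 .26 0 0;60 1 .26 0 0;60 1 .26 0 0;60 0 0 0 -1;60 0 0 0 -1;60 0 0 0 -1;60 0 0 0 -1;60 0 0 0 -1;60 0 0 0 -1;60 0 0 0 -1;60 0 0 0 -1;60 0 0 0 -1;60 0 0 0 -1;60 0 0 0 -1;60 0 0 0 -1")

```text
t: 19.87
tcp_pos: [0.5492, 0.2582, 0.2088]
tool_rot: [0.339, 0.941, -0.001, -0.002]
force: [0.5, -0.8, -0.4]
finger_gap: 0.704
gripper_force: 0.0
```

>>> send_rows(commands="60 0 0 0 -1;60 0 0 0 -1;60 0 0 0 -1;60 0 0 0 -1;60 0 0 0 -1;60 0 0 0 -1;60 0 0 0 -1;60 0 0 0 -1;60 0 0 0 -1;60 0 0 0 -1;60 0 0 0 0;60 0 0 0 0")

```text
t: 20.87
tcp_pos: [0.5497, 0.2583, 0.2093]
tool_rot: [-0.0, 1.0, -0.0, -0.001]
force: [0.1, 0.4, -0.3]
finger_gap: 0.703
gripper_force: 0.0
```

```bash
python3 - <<'E'
from h import *
go(.5525,.2575,.064,180)
s=snap('wrist')
print(proj(s,(.5525,.2582,.098)).round(0),proj(s,(.5524,.3332,.043)).round(0))
print(blobs(s,(20,150,60),(35,255,255),60)[0])
# black post top: dark blob adjoining the yellow
u,v=proj(s,(.5525,.2582,.098)).astype(int)
print(blobs(s,(0,0,0),(180,255,50),60,(u-40,v-40,u+40,v+40))[0])
E
```

```text
t 20.9 tcp [0.5497 0.2583 0.2093] yaw -180.0 tilt [-0.003 -0.001 -1.   ] q6 -1.32 GO [-0.16 -0.04  7.27] spin 0.0 F [ 0.1  0.4 -0.3] gap 60.1
[278. 206.] [359. 187.]
[([278.4, 187.8], [267, 180, 24, 17, 358])]
[([277.6, 220.4], [247, 196, 65, 37, 458])]
```

>>> send_rows(commands="60 -.16 -.02 .9 0;60 0 0 .9 0;60 0 0 .9 0;60 0 0 .9 0;60 0 0 .9 0;60 0 0 .9 0;60 0 0 .9 0;60 0 0 .9 0;60 0 0 .08 0;60 0 0 0 0;18 0 0 0 0;10 0 0 0 0;10 0 0 0 0;10 0 0 0 0;10 0 0 0 0;10 0 0 0 0;10 0 0 0 0;10 0 0 0 0")

```text
t: 22.42
tcp_pos: [0.5546, 0.2584, 0.0663]
tool_rot: [-0.001, 1.0, 0.0, 0.001]
force: [-0.4, -0.5, 5.8]
finger_gap: 0.228
gripper_force: 61.2
```

```bash
python3 - <<'E'
from h import *
go(.330,.2565,.064,180)
E
```

```text
t 22.4 tcp [0.5546 0.2584 0.0663] yaw -179.9 tilt [ 0.002  0.001 -1.   ] q6 -1.32 GO [11.23 -0.07  0.09] spin 0.025 F [-0.4 -0.5  5.8] gap 19.5
```

>>> send_rows(commands="10 .4 0 0 0;10 .7 0 0 0;10 .7 0 0 0;10 .7 0 0 0;10 .7 0 0 0;10 .7 0 0 0;10 .7 -.05 0 0;10 .7 0 0 0;10 .7 0 0 0;10 .7 0 0 0;10 .7 0 0 0;10 .7 0 0 0;10 .7 0 0 0;10 .7 0 0 0;10 .7 0 0 0;10 .7 0 0 0;10 .5 0 0 0;10 0 0 0 0;10 0 0 0 0")

```text
t: 24.0
tcp_pos: [0.3254, 0.2567, 0.0651]
tool_rot: [-0.002, 1.0, -0.0, -0.0]
force: [1.0, 1.2, -0.4]
finger_gap: 0.118
gripper_force: 0.0
```

```bash
python3 - <<'E'
from h import *
go(.330,.2565,.154,180)
s=snap('top');big(s,(130,180,370,330),'t7.png',3)
E
```

```text
t 24.0 tcp [0.3254 0.2567 0.0651] yaw -179.8 tilt [-0. -0. -1.] q6 -1.18 GO [-0.23 -0.01 -4.44] spin 0.05 F [ 1.   1.2 -0.4] gap 10.1
```

View pics/t7.png

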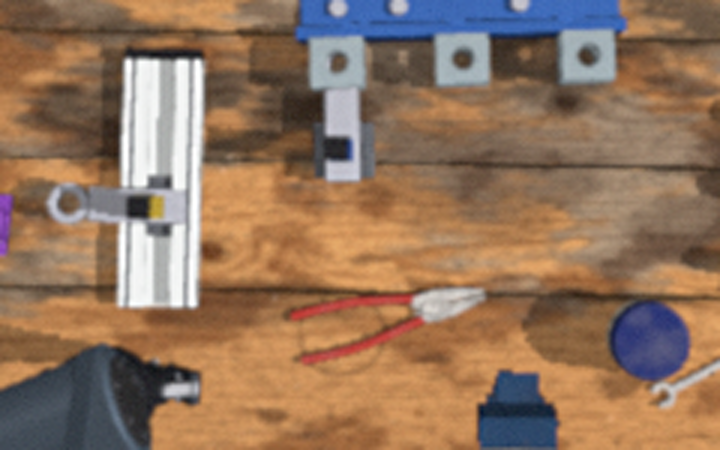

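>>> send_rows(commands="60 0 0 -.8 0;60 0 0 -1 0;60 0 0 -1 0;60 0 0 -1 0;60 0 0 -1 0;60 0 0 0 0;60 0 0 0 0", grip_force=110)

```text
t: 24.63
tcp_pos: [0.3275, 0.2571, 0.1621]
tool_rot: [-0.001, 1.0, 0.001, 0.002]
force: [-0.8, -0.4, 0.7]
finger_gap: 0.704
gripper_force: 0.0
```

```bash
python3 - <<'E'
from h import *
s=snap('top')
p=onz(s,176,248.7,.098);e=onz(s,152.7,247.7,.038);print(p,e)
go(p[0],.2572,.064,180)
w=snap('wrist');print(proj(w,p).round(),blobs(w,(20,150,60),(35,255,255),60)[0])
E
```

```text
[0.46395766 0.25827656 0.098     ] [0.46435076 0.33284873 0.038     ]
t 24.7 tcp [0.3266 0.2567 0.1612] yaw -179.9 tilt [ 0.002  0.001 -1.   ] q6 -1.18 GO [-6.86  0.    4.87] spin 0.025 F [ 0.6 -0.6  0.3] gap 60.3
[280. 394.] [([280.6, 352.3], [269, 333, 24, 40, 867])]
```

>>> send_rows(commands="60 -.98 0 0 0;60 -.98 0 0 0;60 -.98 0 0 0;60 -.98 0 0 0;60 -.98 0 0 0;60 -.98 0 0 0;60 -.98 0 0 0;60 0 0 .86 0;60 0 0 .86 0;60 0 0 .86 0;60 0 0 .86 0;60 0 0 .86 0;60 0 0 .86 0;60 0 0 0 0;18 0 0 0 0;10 0 0 0 0;10 0 0 0 0;10 0 0 0 0;10 0 0 0 0;10 0 0 0 0")

```text
t: 26.4
tcp_pos: [0.4636, 0.2573, 0.0587]
tool_rot: [-0.001, 1.0, 0.0, 0.001]
force: [1.0, 0.5, 0.6]
finger_gap: 0.223
gripper_force: 107.2
```

>>> send_rows(commands="10 0 0 0 0;10 0 0 0 0;10 .2 0 0 0;10 .4 0 0 0;10 .4 0 0 0;10 .4 0 0 0;10 .4 0 0 0;10 .4 0 0 0")

```text
t: 27.07
tcp_pos: [0.4204, 0.2574, 0.0588]
tool_rot: [-0.002, 1.0, 0.001, 0.003]
force: [4.8, 0.8, 7.0]
finger_gap: 0.217
gripper_force: 107.8
```

```bash
python3 - <<'E'
from h import *
go(.330,.2565,.058,180)
E
```

```text
t 27.1 tcp [0.4204 0.2574 0.0588] yaw -179.8 tilt [ 0.005  0.001 -1.   ] q6 -1.25 GO [ 4.52 -0.03  0.01] spin 0.05 F [4.8 0.8 7. ] gap 18.5
```

>>> send_rows(commands="10 .4 0 0 0;10 .4 0 0 0;10 .4 0 0 0;10 .4 0 0 0;10 .4 0 0 0;10 .4 0 0 0;10 .4 0 0 0;10 .4 0 0 0;10 .4 0 0 0;10 .4 0 0 0;10 .4 0 0 0;10 .3 0 0 0;10 0 0 0 0;10 0 0 0 0")

```text
t: 28.23
tcp_pos: [0.3236, 0.2563, 0.0575]
tool_rot: [-0.001, 1.0, -0.0, -0.001]
force: [0.2, -0.1, -4.2]
finger_gap: 0.223
gripper_force: 107.3
```

```bash
python3 - <<'E'
from h import *
go(.330,.2565,.154,180)
w=snap('wrist');print(blobs(w,(20,150,60),(35,255,255),60)[0])
E
```

```text
t 28.2 tcp [0.3236 0.2563 0.0575] yaw -179.8 tilt [-0.002 -0.001 -1.   ] q6 -1.18 GO [-0.31  0.   -4.82] spin 0.05 F [ 0.2 -0.1 -4.2] gap 19.1
[([279.5, 275.1], [252, 240, 57, 67, 3042])]
```

>>> send_rows(commands="10 0 0 -.8 0;10 0 0 -1 0;10 0 0 -1 0;10 0 0 -1 0;10 0 0 -1 0;10 0 0 -.9 0;10 0 0 0 1;10 0 0 0 1;10 0 0 0 1;10 0 0 0 1;10 0 0 0 1;10 0 0 0 1;10 0 0 0 1;10 0 0 0 1;10 0 0 0 1;10 0 0 0 1;10 0 0 0 1;10 0 0 0 1;10 0 0 0 1;10 0 0 0 1")

```text
t: 29.95
tcp_pos: [0.325, 0.2564, 0.1718]
tool_rot: [0.47, 0.883, -0.0, -0.0]
force: [0.0, 0.6, -4.4]
finger_gap: 0.219
gripper_force: 107.9
```

>>> send_rows(commands="10 0 0 0 1;10 0 0 0 1;10 0 0 0 1;10 0 0 0 1;10 0 0 0 1;10 0 0 0 1;10 0 0 0 1;10 0 0 0 1;10 0 0 0 0;10 0 0 0 0")

```text
t: 30.78
tcp_pos: [0.325, 0.2565, 0.1718]
tool_rot: [0.693, 0.721, -0.0, -0.0]
force: [0.3, 0.1, -3.2]
finger_gap: 0.217
gripper_force: 107.9
```

```bash
python3 - <<'E'
from h import *
go(.4557,-.0154,.165,92.3)
E
```

```text
t 30.8 tcp [0.325  0.2565 0.1718] yaw 92.2 tilt [-0. -0. -1.] q6 0.36 GO [-13.84   6.     0.34] spin -0.025 F [ 0.3  0.1 -3.2] gap 18.6
```

Move over in 18 rows, then down to TCP about 0.068.

>>> send_rows(commands="10 -.77 .33 0 0;10 -.77 .33 0 0;10 -.77 .33 0 0;10 -.77 .33 0 0;10 -.77 .33 0 0;10 -.77 .33 0 0;10 -.77 .33 0 0;10 -.77 .33 0 0;10 -.77 .33 0 0;10 -.77 .33 0 0;10 -.77 .33 0 0;10 -.77 .33 0 0;10 -.77 .33 0 0;10 -.77 .33 0 0;10 -.77 .33 0 0;10 -.77 .33 0 0;10 -.77 .33 0 0;10 -.75 .39 0 0")

```text
t: 32.28
tcp_pos: [0.4551, -0.0163, 0.1717]
tool_rot: [0.693, 0.721, -0.0, -0.0]
force: [-0.3, 0.2, -3.9]
finger_gap: 0.218
gripper_force: 108.2
```

>>> send_rows(commands="10 0 0 .8 0;10 0 0 .8 0;10 0 0 .8 0;10 0 0 .8 0;10 0 0 .8 0;10 0 0 .8 0;10 0 0 .4 0;10 0 0 0 0;10 0 0 0 0")

```text
t: 33.03
tcp_pos: [0.4553, -0.0156, 0.0677]
tool_rot: [0.694, 0.72, -0.0, -0.0]
force: [0.5, 0.1, -3.2]
finger_gap: 0.219
gripper_force: 107.9
```

```bash
python3 - <<'E'
from h import *
go(.5207,-.0128,.0557,92.3)
s=snap('wrist');big(s,(360,170,560,310),'w8.png',4)
for p in [(.5956,-.0098,.048)]:print(proj(s,p).round(1))
q=readout.sense()['tcp_pos'];e=q+[.0749,.003,0];e[2]=.034+q[2]-.0545;print('eye px',proj(s,e).round(1),e)
E
```

```text
t 33.0 tcp [ 0.4553 -0.0156  0.0677] yaw 92.2 tilt [-0.001  0.    -1.   ] q6 -0.32 GO [0.01 3.28 0.6 ] spin -0.025 F [ 0.5  0.1 -3.2] gap 18.7
[556.1 255.6]
eye px [427.5 256.1] [ 0.53056249 -0.01262203  0.04772816]
```

View pics/w8.png

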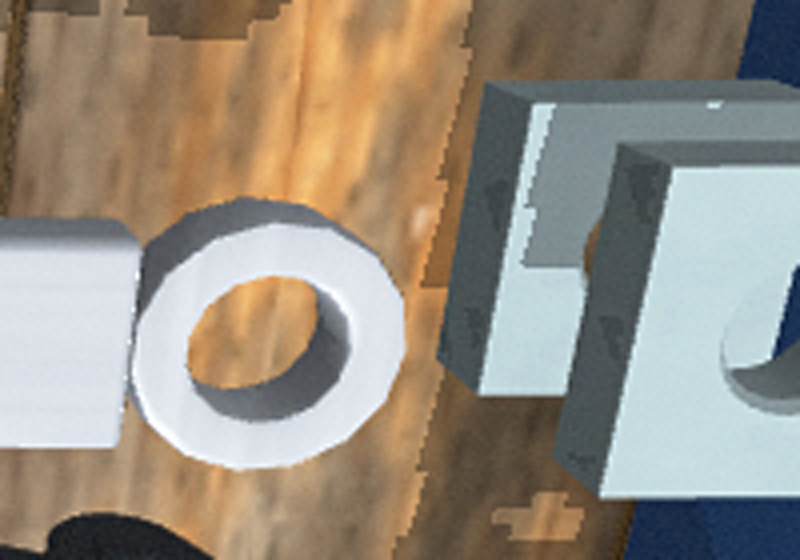

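>>> send_rows(commands="10 0 0 .2 0;10 0 0 .2 0;10 0 0 .2 0;10 0 0 0 0;10 0 0 0 0;10 0 .3 0 0;10 0 .3 0 0;10 0 .3 0 0;10 0 .3 0 0;10 0 .3 0 0;10 0 .3 0 0;10 0 .3 0 0;10 0 .3 0 0;10 0 .3 0 0;10 0 .3 0 0;10 0 .2 0 0;10 0 0 0 0;10 0 0 0 0")

```text
t: 34.58
tcp_pos: [0.5192, -0.0131, 0.0558]
tool_rot: [0.694, 0.72, -0.0, -0.0]
force: [0.4, 1.1, -2.9]
finger_gap: 0.221
gripper_force: 108.2
```

```bash
python3 - <<'E'
from h import *
go(.5207,-.0128,.0557,92.3)
E
```

```text
t 34.6 tcp [ 0.5192 -0.0131  0.0558] yaw 92.2 tilt [-0.  0. -1.] q6 -0.28 GO [0.01 0.08 0.01] spin -0.025 F [ 0.4  1.1 -2.9] gap 18.9
```

>>> send_rows(commands="10 0 .07 .05 0;10 0 0 0 0;40 0 0 0 0;40 0 0 0 0;40 0 0 0 0;40 0 0 -.5 0;40 0 0 -1 0;40 0 0 -1 0;40 0 0 -1 0;40 0 0 -1 0;40 0 0 -1 0;40 0 0 -1 0;40 0 0 -1 0;40 0 0 0 0")

```text
t: 35.75
tcp_pos: [0.523, -0.0135, 0.2096]
tool_rot: [0.694, 0.72, 0.002, 0.004]
force: [0.7, -0.3, 1.2]
finger_gap: 0.468
gripper_force: 0.0
```

```bash
python3 - <<'E'
from h import *
s=snap('top')
for c,st in blobs(s,(45,100,50),(80,255,255),20,(390,200,440,290))[0]:print('pin',st,onz(s,*c,.076).round(4))
go(.549,-.360,.2,92.2)
w=snap('wrist')
f=proj(w,(.5956,-.0098,.048));print(f,proj(w,(.5207,-.0128,.094)),blobs(w,(20,150,60),(35,255,255),60)[0])
E
```

```text
pin [416, 216, 12, 7, 69] [ 0.5491 -0.3596  0.076 ]
pin [412, 242, 11, 8, 70] [ 0.4819 -0.3482  0.076 ]
pin [408, 269, 11, 8, 71] [ 0.4146 -0.3374  0.076 ]
t 35.8 tcp [ 0.522  -0.0133  0.2077] yaw 92.2 tilt [ 0.006 -0.001 -1.   ] q6 -0.28 GO [-17.37   0.69   0.42] spin -0.0 F [ 1.3 -0.3 -0.9] gap 40.1
[359.57046513 185.68773984] [276.90414822 201.05641723] [([276.3, 181.2], [265, 174, 24, 15, 333])]
```

>>> send_rows(commands="40 -.87 .03 0 0;40 -.87 .03 0 0;40 -.87 .03 0 0;40 -.87 .03 0 0;40 -.87 .03 0 0;40 -.87 .03 0 0;40 -.87 .03 0 0;40 -.87 .03 0 0;40 -.87 .03 0 0;40 -.87 .03 0 0;40 -.87 .04 0 0;40 -.87 .04 0 0;40 -.87 .04 0 0;40 -.87 .04 0 0;40 -.87 .04 0 0;40 -.87 .04 0 0;40 -.87 .04 0 0;40 -.87 .04 0 0;40 -.87 .04 0 0;40 -.84 .04 0 0")

```text
t: 37.52
tcp_pos: [0.5476, -0.3615, 0.2048]
tool_rot: [0.694, 0.72, 0.0, 0.0]
force: [0.3, 0.3, -0.6]
finger_gap: 0.475
gripper_force: 0.0
```

>>> send_rows(commands="40 0 0 0 0;40 0 0 0 0")

```text
t: 37.68
tcp_pos: [0.5473, -0.3608, 0.2046]
tool_rot: [0.694, 0.72, 0.0, -0.0]
force: [0.3, 0.1, -0.5]
finger_gap: 0.467
gripper_force: 0.0
```

```bash
python3 - <<'E'
from h import *
go(.5491,-.3596,.070,92.2)
w=snap('wrist','w9.png')
print(proj(w,(.5491,-.3596,.094)),proj(w,(.5491,-.3596,.058)));
for c,st in blobs(w,(45,100,50),(80,255,255),60)[0]:print(c,st,onz(w,st[0]+st[2]/2,st[1]+st[3]-7,.094).round(4))
E
```

```text
t 37.7 tcp [ 0.5473 -0.3608  0.2046] yaw 92.1 tilt [-0.     0.001 -1.   ] q6 -0.79 GO [0.05 0.09 6.73] spin -0.025 F [ 0.3  0.1 -0.5] gap 39.9
[281.82798675 201.93124805] [281.55205182 189.73857454]
[112.0, 161.1] [89, 145, 47, 34, 1161] [ 0.422  -0.3406  0.094 ]
[198.3, 178.5] [181, 161, 35, 35, 885] [ 0.4857 -0.3515  0.094 ]
[282.4, 195.2] [269, 177, 28, 36, 796] [ 0.5501 -0.3628  0.094 ]
```

View pics/w9.png

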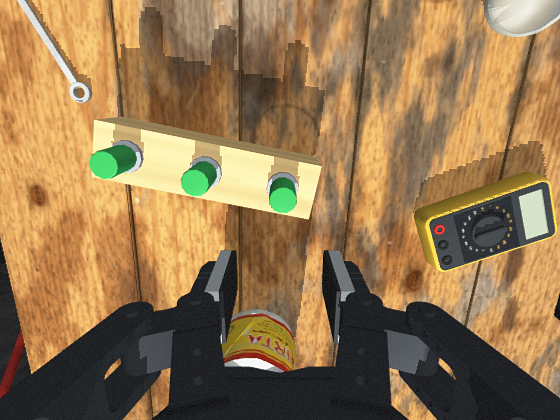

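>>> send_rows(commands="40 .05 .1 .84 0;40 0 0 .84 0;40 0 0 .84 0;40 0 0 .84 0;40 0 0 .84 0;40 0 0 .84 0;40 0 0 .84 0;40 0 0 .84 0;40 0 0 0 0;20 0 0 0 0;10 0 0 0 0;10 0 0 0 0;10 0 0 0 0;10 0 0 0 0;10 0 0 0 0;10 0 0 0 0", grip_force=60)

```text
t: 39.07
tcp_pos: [0.5497, -0.3588, 0.0711]
tool_rot: [0.694, 0.72, 0.0, 0.0]
force: [-0.0, 0.1, 0.1]
finger_gap: 0.236
gripper_force: 58.7
```

```bash
python3 - <<'E'
from h import *
go(.549,-.360,.15,92.2)
E
```

```text
t 39.1 tcp [ 0.5497 -0.3588  0.0711] yaw 92.1 tilt [ 0.001 -0.001 -1.   ] q6 -0.79 GO [-0.06 -0.04 -3.95] spin -0.025 F [-0.   0.1  0.1] gap 20.1
```

>>> send_rows(commands="10 0 0 -.5 0;10 0 0 -.9 0;10 0 0 -.9 0;10 0 0 -.9 0;10 0 0 -.9 0;10 0 0 -.9 0;10 0 0 -.8 0;10 .8 0 0 0;10 .8 0 0 0;10 .8 0 0 0;10 .8 0 0 0;10 .8 0 0 0;10 .8 0 0 0;10 .8 0 0 0;10 .8 0 0 0;10 .8 0 0 0;10 .8 0 0 0;10 .8 .3 0 0;10 .8 .3 0 0;10 .8 .3 0 0")

```text
t: 40.73
tcp_pos: [0.5599, -0.1485, 0.1866]
tool_rot: [0.694, 0.72, 0.0, 0.0]
force: [0.0, 0.4, -0.5]
finger_gap: 0.242
gripper_force: 58.7
```

>>> send_rows(commands="10 .8 .3 0 0;10 .8 .3 0 0;10 .8 .3 0 0;10 .8 .3 0 0;10 .8 .3 0 0;10 .8 .3 0 0;10 .8 .2 0 0;10 .8 0 0 0;10 .5 0 0 0;10 0 0 0 0;10 0 0 0 0")

```text
t: 41.65
tcp_pos: [0.5943, -0.0101, 0.1865]
tool_rot: [0.693, 0.721, -0.0, 0.0]
force: [-0.4, -0.7, -0.5]
finger_gap: 0.239
gripper_force: 58.7
```

```bash
python3 - <<'E'
from h import *
go(.5956,-.0100,.115,92.2)
E
```

```text
t 41.6 tcp [ 0.5943 -0.0101  0.1865] yaw 92.2 tilt [-0.    -0.001 -1.   ] q6 -0.24 GO [0.01 0.06 3.58] spin 0.0 F [-0.4 -0.7 -0.5] gap 20.4
```

>>> send_rows(commands="10 0 .06 .8 0;10 0 0 .8 0;10 0 0 .8 0;10 0 0 .8 0;10 0 0 .3 0;10 0 0 .2 0;10 0 0 .2 0;10 0 0 0 0")

```text
t: 42.32
tcp_pos: [0.5959, -0.0111, 0.1084]
tool_rot: [0.694, 0.72, 0.0, 0.0]
force: [-0.1, -0.0, -1.0]
finger_gap: 0.24
gripper_force: 58.7
```

>>> send_rows(commands="10 0 0 .2 0;10 0 0 .2 0;10 0 0 .2 0;10 0 0 0 0")

```text
t: 42.65
tcp_pos: [0.5968, -0.01, 0.0964]
tool_rot: [0.694, 0.72, 0.001, 0.001]
force: [2.8, 2.9, -3.0]
finger_gap: 0.241
gripper_force: 58.8
```

```bash
python3 - <<'E'
from h import *
go(.5956,-.0100,.0671,92.2)
w=snap('wrist','w10.png');print(blobs(w,(45,100,50),(80,255,255),60)[0]);print(proj(w,(.5956,-.01,.048)))
E
```

```text
t 42.6 tcp [ 0.5968 -0.01    0.0964] yaw 92.1 tilt [ 0.003  0.001 -1.   ] q6 -0.24 GO [ 0.   -0.06  1.46] spin -0.025 F [ 2.8  2.9 -3. ] gap 20.6
[([279.5, 288.6], [253, 245, 54, 85, 3713])]
[277.26075867 234.65516523]
```

>>> send_rows(commands="10 .02 .02 .2 0;10 0 0 .2 0;10 0 0 .2 0;10 0 0 0 0")

```text
t: 43.03
tcp_pos: [0.5967, -0.0098, 0.0838]
tool_rot: [0.694, 0.72, 0.001, 0.0]
force: [4.3, 4.6, -1.8]
finger_gap: 0.24
gripper_force: 58.9
```

>>> send_rows(commands="10 0 0 .2 0;10 0 0 .2 0;10 0 0 .2 0;10 0 0 0 0")

```text
t: 43.37
tcp_pos: [0.5968, -0.0098, 0.0717]
tool_rot: [0.694, 0.72, 0.001, 0.0]
force: [3.5, 5.4, -3.1]
finger_gap: 0.241
gripper_force: 59.0
```

>>> send_rows(commands="10 0 0 .15 0;10 0 0 .1 0;10 0 0 .1 0;10 0 0 0 0;10 0 0 0 0")

```text
t: 43.78
tcp_pos: [0.5969, -0.0097, 0.067]
tool_rot: [0.694, 0.72, 0.001, 0.001]
force: [0.7, 5.1, 10.5]
finger_gap: 0.236
gripper_force: 60.6
```

>>> send_rows(commands="40 0 0 0 0;40 0 0 0 0;40 0 0 0 0;40 0 0 -.5 0;40 0 0 -1 0;40 0 0 -1 0;40 0 0 -1 0;40 0 0 -1 0;40 0 0 -1 0;40 0 0 -1 0;40 0 0 -.7 0;40 0 0 0 0")

```text
t: 44.78
tcp_pos: [0.5979, -0.0109, 0.2132]
tool_rot: [0.694, 0.72, 0.002, 0.003]
force: [0.1, 0.2, 0.2]
finger_gap: 0.466
gripper_force: 0.0
```

```bash
python3 - <<'E'
from h import *
w=snap('wrist','w11.png')
for c,st in blobs(w,(45,100,50),(80,255,255),60)[0]:print(c,st)
print(proj(w,(.5956,-.0098,.090)).round(),proj(w,(.5956,-.0098,.054)).round())
print('yel',proj(w,(.5207,-.0128,.094)).round(),blobs(w,(20,150,60),(35,255,255),60)[0])
print('blu',proj(w,(.5166,.0972,.094)).round(),proj(w,(.5911,.1,.048)),[b for b in blobs(w,(105,150,40),(125,255,255),60)[0] if b[1][4]<3000])
go(.4819,-.3482,.2,92.2)
E
```

```text
[277.4, 192.0] [265, 175, 26, 34, 728]
[276. 197.] [276. 186.]
yel [181. 199.] [([193.7, 184.1], [171, 172, 37, 36, 614])]
blu [167.  46.] [274.82635805  54.33584095] [([187.6, 56.5], [160, 35, 40, 36, 588]), ([4.0, 213.1], [0, 192, 14, 36, 191]), ([54.0, 313.0], [8, 295, 73, 52, 1229]), ([58.3, 343.2], [49, 333, 17, 23, 208])]
t 44.8 tcp [ 0.5969 -0.0107  0.2113] yaw 92.1 tilt [ 0.003 -0.001 -1.   ] q6 -0.24 GO [-16.65  -6.38   0.57] spin -0.025 F [-0.4  0.1 -0.2] gap 39.7
```

>>> send_rows(commands="40 -.83 -.32 0 0;40 -.83 -.32 0 0;40 -.83 -.32 0 0;40 -.83 -.32 0 0;40 -.83 -.32 0 0;40 -.83 -.32 0 0;40 -.83 -.32 0 0;40 -.83 -.32 0 0;40 -.83 -.32 0 0;40 -.83 -.32 0 0;40 -.83 -.32 0 0;40 -.83 -.32 0 0;40 -.83 -.32 0 0;40 -.83 -.32 0 0;40 -.83 -.32 0 0;40 -.83 -.32 0 0;40 -.83 -.32 0 0;40 -.83 -.32 0 0;40 -.83 -.32 0 0;40 -.83 -.3 0 0")

```text
t: 46.5
tcp_pos: [0.4796, -0.3469, 0.2078]
tool_rot: [0.694, 0.72, -0.0, -0.002]
force: [0.1, -0.7, -0.3]
finger_gap: 0.471
gripper_force: 0.0
```

```bash
python3 - <<'E'
from h import *
go(.4819,-.3482,.070,92.2)
w=snap('wrist');s=snap('top')
print(proj(w,(.4819,-.3482,.094)).round())
for c,st in blobs(w,(45,100,50),(80,255,255),60)[0]:print(c,st)
print('blu exp',proj(s,(.5166,.0972,.09)).round(1),proj(s,(.5166,.0972,.034)).round(1),blobs(s,(105,150,50),(125,255,255),8,(200,200,330,260))[0])
print('yel exp',proj(s,(.5207,-.0128,.09)).round(1),proj(s,(.5207,-.0128,.034)).round(1),blobs(s,(20,150,60),(35,255,255),8,(200,200,330,260))[0])
print('pin exp',proj(s,(.5956,-.0098,.09)).round(1),blobs(s,(45,100,50),(80,255,255),20,(220,165,345,215))[0])
big(s,(200,160,360,270),'t12.png',5)
E
```

```text
t 46.5 tcp [ 0.4796 -0.3469  0.2078] yaw 92.1 tilt [-0.003  0.002 -1.   ] q6 -0.85 GO [-0.09  0.13  6.89] spin -0.025 F [ 0.1 -0.7 -0.3] gap 40.2
[283. 204.]
[200.7, 180.8] [184, 164, 35, 34, 862]
[283.5, 197.4] [271, 180, 27, 35, 776]
blu exp [241.4 228.7] [243.  229.3] []
yel exp [285.2 227.8] [284.7 228.5] []
pin exp [284.5 198.1] [([284.3, 198.2], [281, 195, 8, 8, 52])]
```

View pics/t12.png

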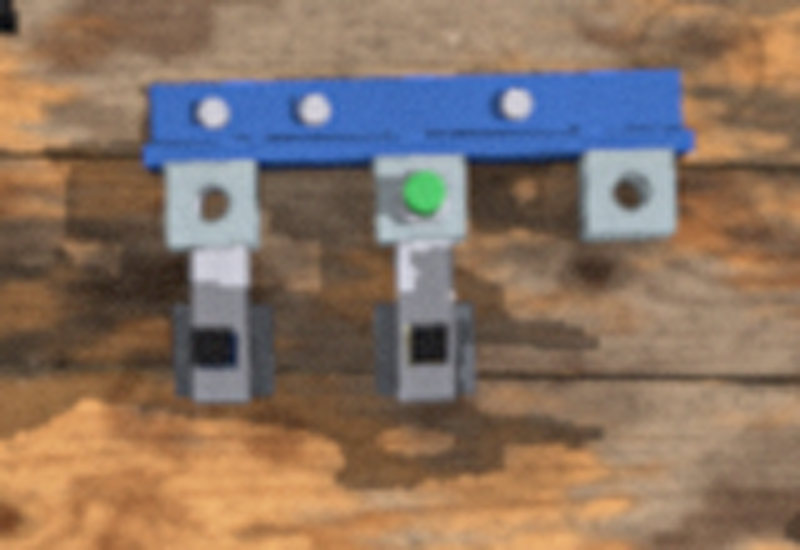

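>>> send_rows(commands="40 -.07 .11 .86 0;40 0 0 .86 0;40 0 0 .86 0;40 0 0 .86 0;40 0 0 .86 0;40 0 0 .86 0;40 0 0 .86 0;40 0 0 .86 0;40 0 0 0 0;20 0 0 0 0;10 0 0 0 0;10 0 0 0 0;10 0 0 0 0;10 0 0 0 0;10 0 0 0 0;10 0 0 0 0")

```text
t: 47.93
tcp_pos: [0.4834, -0.3482, 0.0724]
tool_rot: [0.694, 0.72, -0.0, 0.0]
force: [-0.6, 0.5, -0.2]
finger_gap: 0.235
gripper_force: 58.6
```

```bash
python3 - <<'E'
from h import *
go(.5911,.1000,.0711,92.2)
E
```

```text
t 47.9 tcp [ 0.4834 -0.3482  0.0724] yaw 92.1 tilt [ 0.001 -0.    -1.   ] q6 -0.85 GO [22.19  6.22  0.06] spin -0.025 F [-0.6  0.5 -0.2] gap 20.1
```

>>> send_rows(commands="10 0 0 -.5 0;10 0 0 -.9 0;10 0 0 -.9 0;10 0 0 -.9 0;10 0 0 -.9 0;10 0 0 -.9 0;10 0 0 -.9 0;10 .85 .24 0 0;10 .85 .24 0 0;10 .85 .24 0 0;10 .85 .24 0 0;10 .85 .24 0 0;10 .85 .24 0 0;10 .85 .24 0 0;10 .85 .24 0 0;10 .85 .24 0 0;10 .85 .24 0 0;10 .85 .24 0 0;10 .85 .24 0 0;10 .85 .24 0 0")

```text
t: 49.6
tcp_pos: [0.5375, -0.1241, 0.1907]
tool_rot: [0.694, 0.72, 0.0, 0.0]
force: [0.4, -0.4, -0.3]
finger_gap: 0.241
gripper_force: 58.7
```

>>> send_rows(commands="10 .85 .24 0 0;10 .85 .24 0 0;10 .85 .24 0 0;10 .85 .24 0 0;10 .85 .24 0 0;10 .85 .24 0 0;10 .85 .24 0 0;10 .85 .24 0 0;10 .85 .24 0 0;10 .85 .24 0 0;10 .85 .24 0 0;10 .85 .24 0 0;10 .85 .22 0 0;10 0 0 0 0;10 0 0 0 0")

```text
t: 50.85
tcp_pos: [0.591, 0.0989, 0.1905]
tool_rot: [0.693, 0.721, 0.0, 0.0]
force: [0.1, -0.9, -1.5]
finger_gap: 0.242
gripper_force: 58.7
```

```bash
python3 - <<'E'
from h import *
go(.5911,.1000,.118,92.2)
E
```

```text
t 50.9 tcp [0.591  0.0989 0.1905] yaw 92.3 tilt [ 0. -0. -1.] q6 -0.06 GO [0.05 0.01 3.62] spin 0.025 F [ 0.1 -0.9 -1.5] gap 20.7
```

>>> send_rows(commands="10 .07 .05 .8 0;10 0 0 .8 0;10 0 0 .8 0;10 0 0 .8 0;10 0 0 .3 0;10 0 0 .2 0;10 0 0 .2 0;10 0 0 0 0")

```text
t: 51.52
tcp_pos: [0.5921, 0.0993, 0.1119]
tool_rot: [0.694, 0.72, -0.0, 0.0]
force: [-0.6, -0.2, -1.0]
finger_gap: 0.24
gripper_force: 58.8
```

>>> send_rows(commands="10 0 0 .2 0;10 0 0 .2 0;10 0 0 0 0;10 0 0 0 0")

```text
t: 51.85
tcp_pos: [0.5921, 0.0998, 0.104]
tool_rot: [0.694, 0.72, 0.0, 0.0]
force: [0.1, 0.4, -1.8]
finger_gap: 0.242
gripper_force: 58.7
```

>>> send_rows(commands="10 0 0 .2 0;10 0 0 .2 0;10 0 0 0 0;10 0 0 0 0")

```text
t: 52.18
tcp_pos: [0.5921, 0.0999, 0.0956]
tool_rot: [0.694, 0.72, 0.0, -0.0]
force: [1.0, 1.2, -1.2]
finger_gap: 0.238
gripper_force: 58.9
```

>>> send_rows(commands="10 0 0 .2 0;10 0 0 .2 0;10 0 0 .2 0;10 0 0 0 0")

```text
t: 52.52
tcp_pos: [0.5921, 0.0999, 0.0831]
tool_rot: [0.694, 0.72, 0.0, -0.0]
force: [1.0, 1.1, -3.2]
finger_gap: 0.24
gripper_force: 59.0
```

>>> send_rows(commands="10 0 0 .2 0;10 0 0 .2 0;10 0 0 .2 0;10 0 0 0 0")

```text
t: 52.85
tcp_pos: [0.5921, 0.0999, 0.0711]
tool_rot: [0.694, 0.72, 0.0, -0.0]
force: [1.6, 2.7, -2.3]
finger_gap: 0.241
gripper_force: 58.9
```

>>> send_rows(commands="10 0 0 .15 0;10 0 0 .1 0;10 0 0 0 0;10 0 0 0 0")

```text
t: 53.18
tcp_pos: [0.5922, 0.0998, 0.0676]
tool_rot: [0.694, 0.72, 0.0, 0.0]
force: [-0.1, 2.2, 4.4]
finger_gap: 0.238
gripper_force: 59.8
```

>>> send_rows(commands="10 0 0 .1 0;10 0 0 0 0;10 0 0 0 0;40 0 0 0 0;40 0 0 0 0;40 0 0 0 0;40 0 0 -.5 0;40 0 0 -1 0;40 0 0 -1 0;40 0 0 -1 0;40 0 0 -1 0;40 0 0 -1 0;40 0 0 -1 0;40 0 0 -1 0;40 0 0 -1 0;40 0 0 0 0;40 0 0 0 0")

```text
t: 54.6
tcp_pos: [0.5925, 0.0996, 0.2361]
tool_rot: [0.694, 0.72, 0.001, 0.001]
force: [0.0, 0.0, -0.9]
finger_gap: 0.464
gripper_force: 0.0
```

```bash
python3 - <<'E'
from h import *
w=snap('wrist');go(.5921,.0999,.2,92.2)
for f in [(.5921,.1,.09),(.5966,-.0098,.09)]: print('pin exp',proj(w,f).round(1))
print(blobs(w,(45,100,50),(80,255,255),60)[0])
print('blu top exp',proj(w,(.5172,.097,.094)).round(),[b for b in blobs(w,(105,150,40),(125,255,255),100)[0] if b[1][4]<3000])
E
```

```text
t 54.6 tcp [0.5916 0.0996 0.2347] yaw 92.1 tilt [-0. -0. -1.] q6 -0.06 GO [0.01 0.03 1.74] spin -0.025 F [-0.8 -0.3 -0.3] gap 40.1
pin exp [278.6 190.5]
pin exp [279.3 300.4]
[([278.5, 186.3], [267, 171, 24, 31, 606]), ([279.3, 291.8], [269, 273, 22, 37, 678])]
blu top exp [191. 192.] [([202.6, 179.8], [182, 169, 33, 33, 481]), ([37.8, 290.4], [26, 276, 25, 28, 310]), ([21.2, 318.4], [10, 306, 24, 26, 224])]
```

```bash
python3 - <<'E'
from h import *
s=snap('top')
print(blobs(s,(105,100,40),(125,255,255),100,(325,275,365,312))[0])
a=cv2.imread('pics/top1.png')[:,:,::-1][130:162,340:372];print('flask diff',np.abs(a.astype(int)-s['pixels'][130:162,340:372]).mean())
b=snap('scene');print(blobs(b,(45,100,50),(80,255,255),15,(180,150,420,260))[0],[proj(b,p).round(1) for p in[(.5921,.1,.072),(.5966,-.0098,.072)]])
print(sign_off())
E
```

```text
[([345.5, 292.7], [334, 281, 25, 25, 424])]
flask diff 4.186197916666667
[([415.1, 197.5], [411, 191, 9, 14, 101])] [array([243.1, 207.9]), array([279., 195.])]
the job is handed in; nothing more can be done
None
```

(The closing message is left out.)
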